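# Load a wooden blank between the centres of a craft-stall lathe

## Task

Load the long square wooden blank into the little lathe: it must lie on the deck flat against the low back fence, in line between the two centres, with the tailstock pushed all the way up so that both centre points are fully home in the holes in the blank's ends and it is held endwise with no gap. Leave everything else on the stall where it is.

Things in the scene. Friction and masses are not known exactly. Their poses are not given: they have to be found in the camera images.
- lathe: small lathe, 450 mm long, fixed on the table. Origin on the table top below line_mid; y along the spindle line from headstock to tailstock, x from the open loading side towards the fence, z up. Grey sheet-metal deck: top at z = 60 mm, x = -140 to 30 mm, y = -70 to 85 mm. Aluminium fence on the deck: front face at x = 16 mm, y = -55 to 55 mm, 20 mm high.
- head_face (a point): centre of the flat end face of the headstock's spindle nose (26 mm across), at lathe y = -75 mm, 76 mm above the table; from it a steel cone (12 mm wide at the base, 4 mm at the tip, 9 mm long) points to lathe +y. The green headstock box behind it spans y = -197 to -97 mm, is 74 mm wide and 122 mm high. Axes as lathe
- line_mid (a point): point on the lathe's centre line (76 mm above the table) where the middle of the fully loaded blank must be; axes as lathe
- tailstock (a joint): position of the sliding tailstock (m): 0 fully back, growing towards the headstock (lathe -y); 0.075 when fully home on the loaded blank, 0.085 at its empty stop. Slides stiffly (about 4 N) and stays put. Its quill's flat face is at lathe y = 150 mm minus this value, with a 9 mm cone pointing to -y. Green block: 46 mm wide, top 104 mm above the table, from 20 to 65 mm behind that face.
- tail_back (a point): centre of the flat back face of the tailstock's black handwheel (50 mm across, 13 mm thick, face normal to lathe +y, 82 mm behind the quill's face), 76 mm above the table; moves with the tailstock and can be pushed here; axes as lathe
- blank: light wooden square bar 32 x 32 x 150 mm, about 110 g, with a round hole 14 mm wide and 11 mm deep in the middle of each end; starts lying loose on the deck between the open side and the fence. Origin at the centre of its underside, y along its length
- blank_mid (a point): the middle of the blank, 16 mm above its underside, axes as blank
- offcut: bystander: short wooden block 32 x 65 x 32 mm without holes, on the table in front of the deck; origin under its centre
- gouge: bystander: handled turning tool 190 mm long, lying on the table in front of the deck along its own x
- stopper: bystander: turned wooden bottle stopper, 34 mm wide, 48 mm high, on the table in front of the tailstock's track
- mug: bystander: blue mug, 84 mm wide, 85 mm high, beyond the lathe
- bowl: bystander: green bowl, 110 mm wide, 55 mm high, beyond the lathe
- pawn: bystander: dark turned figure, 36 mm wide, 74 mm high, beyond the lathe
- cup: bystander: terracotta cup, 70 mm wide, 70 mm high, to the left
Things that resemble listed ones, but are neither listed nor needed, are in the scene too. Leave any purple look-alike of the blank alone.

How it is judged:
By the outcome, as a careful person would: the job done as asked, in the order asked, and still so for the second after the job is handed in, with the robot touching nothing.
It also fails if it takes over 42 s, if anything falls off the work surface, if the arm or the gripper's body presses on something with over 40 N, if the wrist force passes 120 N, or if a joint passes its speed limit or range.

## Robot

A 6-joint arm with a two-finger parallel gripper is mounted at the origin on the work surface. World frame = base frame: x ahead of the robot, y to its left, z up, the work surface at z = 0. Lengths are in m, angles in rad, forces in N, time in s.
With the tool pointing down it reaches from about 0.275 to 0.75 m from the base axis. Payload 10.2 kg.
Tool frame: the origin (TCP) lies midway between the tips of the shut fingers; the grasp point (between the pads) lies 19 mm behind it (env.hold_point_z is the distance from the TCP to the grasp point, in m); z points along the fingers, y is the line along which they close (so a half turn about z gives the same grasp; the last joint's range is limited). The gripper opens to 85 mm and grips with 20 to 120 N. Pads are 22 mm wide; open, the fingers measure 114 mm over their backs; the gripper's body (76 mm by 85 mm) begins 54 mm behind the grasp point. The pads swing forward as they close: fully open they stand 13 mm farther back than shut.
Start: joints at [-1.522, 0.313, 1.498, -0, 1.331, -0.223], TCP at [0.141, -0.506, 0.196] pointing down, gripper open.
Joint ranges: [-2.94, 2.94], [-0.97, 2.17], [0.19, 2.56], [-1.23, 4.37], [0.02, 3.11], [-2.88, 2.88]. Speed limits (rad/s): [2.39, 2.39, 3.01, 3.14, 3.14, 3.14].

## Interface

Orientations are given as a unit quaternion [x, y, z, w].
In Python, from bench import env, kinematics, monitor, eyes, job gives the robot as it stands. The module is installed in compiled form; this text tells all that it offers. Calls block until the motion is done:
- env.reach(position, orientation): joint-space move of the TCP to a pose.
- env.movel(position, velocity=0.15, frame=None, guard=None): straight line of the TCP; frame=None keeps the orientation; velocity is the mean speed in m/s. With guard (N) it stops when the force on the tool has changed by that much, and returns True; else False.
- env.set_joints(angles): joint-space move.
- env.release() and env.close_gripper(effort=None): open the fingers fully, or close them until they stop; effort is the grip in N (None keeps the last).
- env.hold(seconds).
- kinematics.ik(position, orientation): joint angles nearest the present ones, or None.
- monitor.sense(): the state.
- eyes.grab_frame(name): name is "scene" or "top" or "wrist"; returns a dict with "frame" (384x512x3 uint8, red, green, blue), "mtx" (3x3 intrinsics, pixels), "view" (4x4, takes a point from world to camera coordinates). Camera axes: x right, y down, z forward; pixel columns grow to the right and rows downward; lengths in m; the calibration is good to about 2 mm. A picture is of the moment at which its call begins. There is no depth.
A pose or a line that the arm cannot do raises env.MotionError and nothing moves.
- job.hand_in(): hands the job in; it is judged then, once.
The state is a dict: "clock": time; "joints": joint angles; "qvel": joint speeds; "joint_efforts": joint torques, N m; "position": TCP position; "ee_rot": TCP orientation; "contact_force": force on the tool from outside, world axes, zero at the start; "ft_torque": the same for the moment, N m; "finger_gap": opening from 0.0 (shut) to 1.0 (fully open); "gripper_force": force on a finger pad.
Only numpy, scipy, OpenCV 4.12 (cv2) and the standard library are available. Lean on these libraries where they do the work, as an engineer would, in place of code of your own. Each camera call takes 0.05 s, during which the arm holds its last target. There are 200 camera calls.

## Working session

There is one attempt and no reset: what is moved stays moved. The work goes in short steps, each a Python script; the robot and the scene stay as the last script left them, time stands still between calls to the robot, and variables do not carry over. Pictures are saved under pics/ and viewed, at most 10 in all, crops included, and the job is handed in when it is done.

```bash
mkdir -p pics
cat > h.py <<'E'
import numpy as np, cv2
from bench import env, kinematics, monitor, eyes, job
def grab(n, fn=None):
    d=eyes.grab_frame(n)
    if fn: cv2.imwrite('pics/'+fn, d['frame'][:,:,::-1])
    return d
def ray(d,uv,z):
    K=np.array(d['mtx']);V=np.array(d['view']);R=V[:3,:3];t=V[:3,3]
    c=-R.T@t; r=R.T@np.linalg.solve(K,[uv[0],uv[1],1.])
    return c+r*(z-c[2])/r[2]
def proj(d,p):
    K=np.array(d['mtx']);V=np.array(d['view']);q=K@(V[:3,:3]@np.array(p)+V[:3,3]);return q[:2]/q[2]
E
python3 - <<'E'
from h import *
a=grab('top');b=grab('scene')
np.savez('f0.npz',tf=a['frame'],tm=a['mtx'],tv=a['view'],sf=b['frame'],sm=b['mtx'],sv=b['view'])
for n,d in(('top',a),('scene',b)):
    cv2.imwrite(f'pics/{n}0.png',cv2.resize(d['frame'][:,:,::-1],(800,600),interpolation=cv2.INTER_CUBIC))
    V=np.array(d['view']);print(n,-V[:3,:3].T@V[:3,3],V[2,:3])
s=monitor.sense();print(s['clock'],s['contact_force'],s['finger_gap'],env.hold_point_z)
E
```

```text
top [0.45355366 0.06447751 1.49220818] [ 0.09000379  0.0208424  -0.99572331]
scene [1.14912157 0.59457769 0.59052865] [-0.62535984 -0.54006881 -0.56325017]
0.1 [ 0.28660822 -0.04384969 -0.35237581] 0.9983170125879123 0.0187
```

View pics/top0.png

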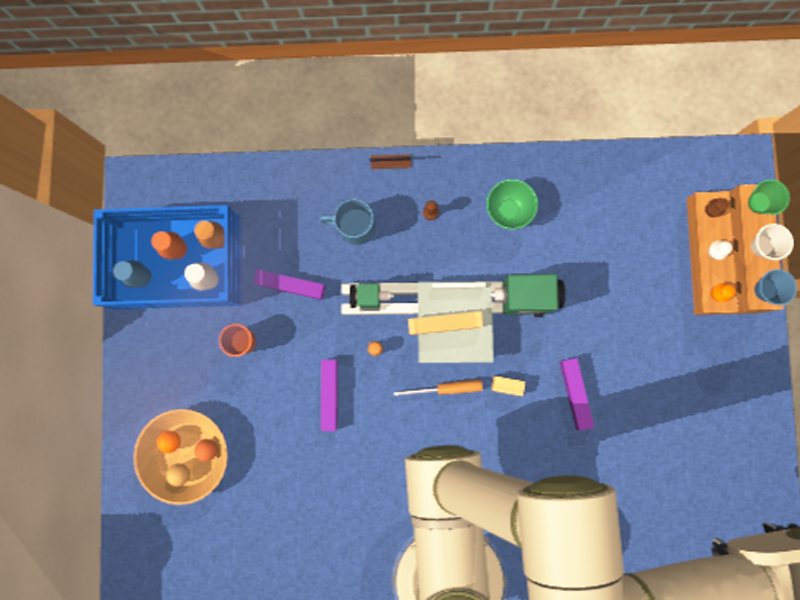

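View pics/scene0.png

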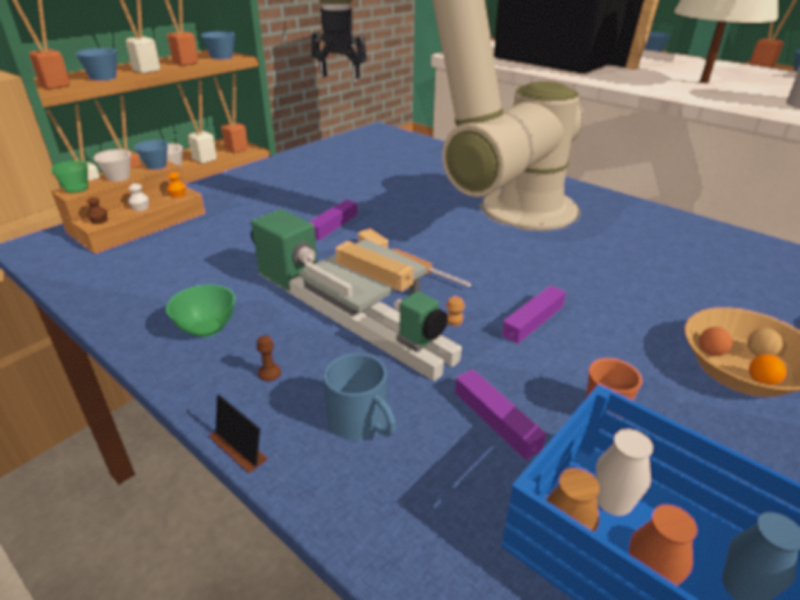

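The top view (800x600) shows the lathe with the tailstock at (370,295), the headstock at (530,292) and the tan blank skewed on the deck at (445,322). Image up is world +x and left is +y. Next I'll measure coarsely, then take a close wrist view.

Run:
```python
from h import *
z=np.load('f0.npz');d=dict(frame=z['tf'],mtx=z['tm'],view=z['tv'])
hsv=cv2.cvtColor(d['frame'],cv2.COLOR_RGB2HSV)
def comps(lo,hi,zz,box,amin=40):
    m=cv2.inRange(hsv,lo,hi);k=np.zeros_like(m);x0,y0,x1,y1=box;k[y0:y1,x0:x1]=m[y0:y1,x0:x1]
    for c in cv2.findContours(k,0,2)[0]:
        if cv2.contourArea(c)>amin:
            r=cv2.minAreaRect(c);P=np.array([ray(d,p,zz) for p in cv2.boxPoints(r)])
            print(cv2.contourArea(c),np.round(r[0],1),'ctr',ray(d,r[0],zz).round(4));print(P[:,:2].round(4).tolist())
print('green');comps((60,80,40),(90,255,255),.11,(215,165,370,215))
print('blank');comps((15,60,120),(30,255,255),.092,(255,190,320,225))
print('offcut');comps((15,60,120),(30,255,255),.032,(310,230,345,260))
print('deck');comps((30,5,120),(90,60,255),.06,(255,170,325,240))
for u in [(247,188),(275,208),(300,190),(342,188)]: print(u,hsv[u[1],u[0]])
```

```text
green
174.0 [235. 189.] ctr [0.6016 0.1505 0.11  ]
[[0.6248, 0.1723], [0.6234, 0.1275], [0.5784, 0.1287], [0.5798, 0.1734]]
741.5 [339.5 187.5] ctr [ 0.596  -0.1818  0.11  ]
[[0.6377, -0.1281], [0.6342, -0.239], [0.5545, -0.235], [0.5579, -0.1247]]
blank
458.5 [285.  206.3] ctr [ 0.5425 -0.0079  0.092 ]
[[0.5548, 0.0687], [0.5658, -0.082], [0.5303, -0.0842], [0.5193, 0.0661]]
offcut
160.0 [325.1 246.6] ctr [ 0.4085 -0.1389  0.032 ]
[[0.4005, -0.1032], [0.4302, -0.1099], [0.4165, -0.1746], [0.3869, -0.1678]]
deck
1627.5 [291.1 206. ] ctr [ 0.545  -0.0294  0.06  ]
[[0.6301, 0.0479], [0.6288, -0.1089], [0.4609, -0.1058], [0.4618, 0.0493]]
(247, 188) [ 13  51 207]
(275, 208) [ 22 125 253]
(300, 190) [ 31  30 219]
(342, 188) [ 68 103 163]
```

```bash
cat >> h.py <<'E'
from scipy.spatial.transform import Rotation as Ro
def quat(yaw,flip=0):
    # tool down, tool y along lathe/blank x (rotated by yaw); flip = half turn
    a=yaw+np.pi*flip; y=np.array([np.cos(a),np.sin(a),0]);z=np.array([0,0,-1.]);x=np.cross(y,z)
    return Ro.from_matrix(np.stack([x,y,z],1)).as_quat()
E
python3 - <<'E'
from h import *
for f in (0,1):
    for p in [(.56,0,.33),(.6,.25,.1)]: print(f,kinematics.ik(p,quat(0,f)))
f=min((0,1),key=lambda f:abs(kinematics.ik((.56,0,.33),quat(0,f))[5]))
print(f)
env.reach((.54,-.01,.36),quat(0,f))
d=grab('wrist','w1.png');V=d['view'];print(-V[:3,:3].T@V[:3,3],V[2,:3],monitor.sense()['clock'])
np.savez('f1.npz',frame=d['frame'],mtx=d['mtx'],view=V)
E
```

```text
0 [-2.09201189e-01  3.45002800e-01  1.11156230e+00 -4.44089210e-16
  1.68502755e+00 -2.09201189e-01]
0 [ 2.14899364e-01  6.66970496e-01  1.20522768e+00 -4.44089210e-16
  1.26939448e+00  2.14899364e-01]
1 None
1 NoneTraceback (most recent call last):
  File "<stdin>", line 4, in <module>
  File "<stdin>", line 4, in <lambda>
TypeError: 'NoneType' object is not subscriptable
```

Run:
```python
from h import *
env.reach((.54,-.01,.36),quat(0))
d=grab('wrist','w1.png');V=d['view'];print(-V[:3,:3].T@V[:3,3],V[2,:3],monitor.sense()['clock'])
np.savez('f1.npz',frame=d['frame'],mtx=d['mtx'],view=V)
```

```text
[0.5405693  0.05696574 0.53782599] [-0.0012178  -0.26857454 -0.96325814] 2.4917
```

View pics/w1.png

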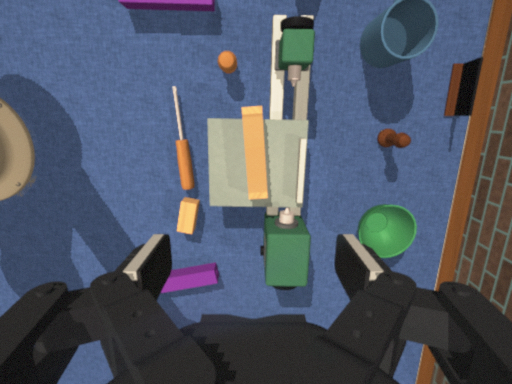

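The wrist view shows the blank at (255,152), the deck from (208,120) to (307,208), the fence strip at (302,172), the head cone at (287,214), and the tail quill at (294,75). I'll measure each one now.

Run:
```python
from h import *
z=np.load('f1.npz');d=dict(frame=z['frame'],mtx=z['mtx'],view=z['view'])
big=cv2.resize(d['frame'][5:300,195:330],None,fx=2.6*1,fy=2.0*1,interpolation=cv2.INTER_CUBIC)
cv2.imwrite('pics/w1c.png',cv2.resize(d['frame'][110:230,200:320,::-1],(600,600),interpolation=cv2.INTER_CUBIC))
hsv=cv2.cvtColor(d['frame'],cv2.COLOR_RGB2HSV)
def q(name,lo,hi,zz,box):
    m=cv2.inRange(hsv,lo,hi);k=np.zeros_like(m);x0,y0,x1,y1=box;k[y0:y1,x0:x1]=m[y0:y1,x0:x1]
    c=max(cv2.findContours(k,0,1)[0],key=cv2.contourArea)
    W=np.array([ray(d,p[0],zz)[:2] for p in c],np.float32)
    r=cv2.minAreaRect(W);print(name,r, 'px',cv2.boundingRect(c));print(cv2.boxPoints(r).round(4).tolist())
q('blank',(12,80,225),(28,255,255),.092,(235,95,275,205))
q('blankall',(8,80,90),(28,255,255),.092,(235,95,275,210))
q('head',(60,80,40),(90,255,255),.122,(255,210,320,290))
q('tail',(60,80,40),(90,255,255),.104,(270,20,325,75))
for r in (130,160,190): print(r,[tuple(int(v) for v in d['frame'][r,c]) for c in range(286,312)])
print('dl',[tuple(int(v) for v in d['frame'][160,c]) for c in range(203,214)])
```

```text
blank ((0.5424895286560059, -0.005258917808532715), (0.03192396089434624, 0.1491173505783081), 4.425422668457031) px (242, 106, 26, 93)
[[0.520799994468689, 0.06780000030994415], [0.5322999954223633, -0.08079999685287476], [0.5641999840736389, -0.07840000092983246], [0.5526999831199646, 0.07029999792575836]]
blankall ((0.5432101488113403, -0.005985073745250702), (0.03358600288629532, 0.15137921273708344), 4.142751693725586) px (242, 106, 26, 94)
[[0.5210000276565552, 0.06830000132322311], [0.5318999886512756, -0.08269999921321869], [0.5654000043869019, -0.08030000329017639], [0.5544999837875366, 0.07069999724626541]]
head ((0.5961483716964722, -0.16489417850971222), (0.07595086097717285, 0.13135358691215515), 0.0268099345266819) px (264, 215, 47, 72)
[[0.5580999851226807, -0.09920000284910202], [0.5582000017166138, -0.2305999994277954], [0.6341999769210815, -0.2305999994277954], [0.6341000199317932, -0.09920000284910202]]
tail ((0.6023879647254944, 0.14787133038043976), (0.051921140402555466, 0.048788972198963165), 89.96234893798828) px (279, 28, 36, 41)
[[0.578000009059906, 0.121899
[... 926 characters left out ...]
, 96, 113), (65, 78, 107), (66, 81, 109), (64, 81, 107), (82, 99, 136), (87, 105, 146)]
190 [(175, 176, 152), (173, 173, 151), (174, 175, 151), (176, 176, 152), (175, 178, 152), (175, 178, 152), (175, 176, 151), (176, 177, 154), (176, 176, 152), (166, 165, 143), (155, 149, 130), (189, 178, 156), (232, 223, 197), (240, 232, 210), (241, 233, 213), (240, 232, 209), (226, 219, 190), (154, 149, 140), (76, 85, 104), (59, 73, 98), (57, 73, 98), (57, 69, 97), (61, 75, 100), (80, 100, 136), (88, 110, 153), (88, 109, 151)]
dl [(80, 99, 135), (79, 98, 132), (75, 95, 132), (79, 96, 132), (89, 103, 135), (135, 142, 145), (174, 176, 157), (185, 187, 163), (184, 186, 160), (185, 188, 162), (185, 186, 160)]
```

View pics/w1c.png

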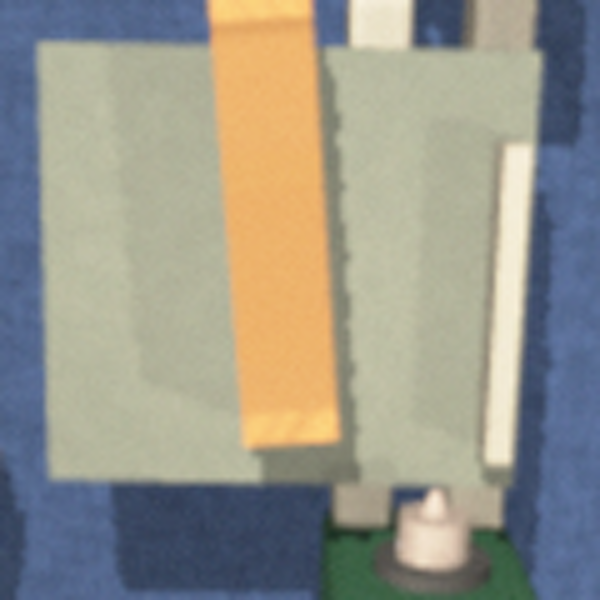

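Run:
```python
from h import *
z=np.load('f1.npz');d=dict(frame=z['frame'],mtx=z['mtx'],view=z['view'])
c=lambda u,v:((u+.5)/5-.5+200,(v+.5)/5-.5+110)
for n,p,zz in [('deck TL',c(38,43),.06),('TR',c(543,52),.06),('BL',c(50,482),.06),('BR',c(513,485),.06),('fence front 160',(298.8,160),.08),('fence front 190',(296.9,190),.08),('rear160',(304.6,160),.08),('rear190',(302.6,190),.08),('fence far end',c(500,143),.08),('fence near end',c(485,467),.08),('tip',c(437,488),.076),('nosetop L',c(396,500),.076),('nosetop R',c(470,500),.076),('nose front mid',c(434,505),.089)]:
    print(n,ray(d,p,zz).round(4)[:2])
# sub-pixel fence front edges: line fit over rows
g=d['frame'].astype(float).mean(2);pts=[];lft=[]
for r in range(145,198):
    seg=g[r,292:304];i=np.argmax(np.diff(seg));dd=np.diff(seg)[max(i-2,0):i+3];x=292+np.sum(np.arange(max(i-2,0),i+3)[:len(dd)]*np.clip(dd,0,None))/np.clip(dd,0,None).sum()+.5
    pts.append(ray(d,(x,r),.08)[:2])
    seg=g[r,202:216];dd=np.clip(np.diff(seg),5,None)-5;lft.append(ray(d,(202.5+np.sum(np.arange(13)*dd)/dd.sum(),r),.06)[:2])
for P in (pts,lft):
    P=np.array(P);k=np.polyfit(P[:,1],P[:,0],1);print('x=',k,'deg',-np.degrees(np.arctan(k[0])),'x at y=-.03',np.polyval(k,-.03))
```

```text
deck TL [0.4633 0.0507]
TR [0.6332 0.0477]
BL [ 0.4607 -0.105 ]
BR [ 0.6305 -0.1061]
fence front 160 [ 0.6171 -0.0169]
fence front 190 [ 0.6161 -0.069 ]
rear160 [ 0.6268 -0.0169]
rear190 [ 0.626 -0.069]
fence far end [0.6168 0.0191]
fence near end [ 0.6166 -0.0927]
tip [ 0.6006 -0.1018]
nosetop L [ 0.5862 -0.1063]
nosetop R [ 0.6125 -0.1063]
nose front mid [ 0.5981 -0.1035]
x= [0.01768273 0.61800725] deg -1.0130400769284154 x at y=-.03 0.6174767712459375
x= [0.01986685 0.46191403] deg -1.1381368732200292 x at y=-.03 0.46131802802145816
```

```bash
cat >> h.py <<'E'
TH=np.radians(-1.05)
def L(x,y,z):
    c,s=np.cos(TH),np.sin(TH);return np.array([.6013+c*x-s*y,-.036+s*x+c*y,z])
def st(): s=monitor.sense();return round(s['clock'],2),np.round(s['position'],4),np.round(s['contact_force'],1),round(s['finger_gap'],3),round(s['gripper_force'],1)
E
python3 - <<'E'
from h import *
qb=quat(np.radians(4.4));ql=quat(TH)
env.reach((.5425,-.0053,.15),qb)
print(env.movel((.5425,-.0053,.080),.08,guard=15),st())
env.close_gripper(40);print(st())
env.movel((.5425,-.0053,.120),.1);print(st())
env.movel(L(-.006,.013,.120),.1,frame=ql);print(st())
d=grab('wrist','w2.png')
E
```

```text
False (4.37, array([ 0.5429, -0.0054,  0.0805]), array([ 1.9, -0.7,  0.3]), 0.997, 0.0)
(5.13, array([ 0.5425, -0.0053,  0.08  ]), array([-0.6,  0.5, -0.7]), -0.003, 0.0)
(5.68, array([ 0.5422, -0.0052,  0.1196]), array([ 0.1, -0. , -0.7]), -0.003, 0.0)
(6.39, array([ 0.595 , -0.0227,  0.1196]), array([-0.5, -0.1, -0. ]), 0.0, 0.0)
```

View pics/w2.png

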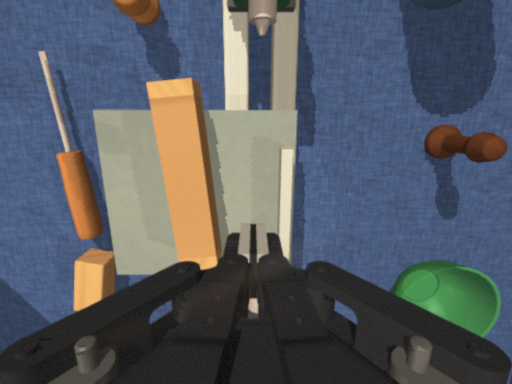

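The grip missed: the fingers shut at (255,250) above the blank, which still lies on the deck from (175,85) to (197,265). I'll measure it again, grip deeper, then set it parallel short of the fence and push it home.

```bash
cat >> h.py <<'E'
def blank(d,box=None,zz=.092):
    hsv=cv2.cvtColor(d['frame'],cv2.COLOR_RGB2HSV);m=cv2.inRange(hsv,(12,80,200),(28,255,255))
    best=None
    for c in cv2.findContours(m,0,1)[0]:
        if len(c)<20: continue
        W=np.array([ray(d,p[0],zz)[:2] for p in c],np.float32);r=cv2.minAreaRect(W)
        (a,b),(w,h),an=r
        if max(w,h)>.09 and abs(a-.57)<.1 and abs(b)<.1 and (best is None or w*h>best[0]): best=(w*h,r)
    return best and best[1]
def toL(p):
    c,s=np.cos(TH),np.sin(TH);q=np.array(p[:2])-[.6013,-.036];return np.array([c*q[0]+s*q[1],-s*q[0]+c*q[1]])
E
python3 - <<'E'
from h import *
env.release()
env.reach((.54,-.01,.30),quat(0))
d=grab('wrist');r=blank(d);print(r,toL(r[0]),st())
E
```

```text
((0.5426858067512512, -0.00578751415014267), (0.03237531706690788, 0.15050652623176575), 4.148985862731934) [-0.05915799  0.02913331] (8.06, array([ 0.5398, -0.0101,  0.2978]), array([-0.8, -0.5, -0.2]), 1.0, 0.0)
```

Run:
```python
from h import *
qb=quat(np.radians(4.2));ql=quat(TH)
env.reach((.5427,-.0058,.13),qb)
print(env.movel((.5427,-.0058,.066),.08,guard=15),st())
env.close_gripper(40);print(st())
if monitor.sense()['finger_gap']>.2:
    env.movel((.5427,-.0058,.074),.08);print(st())
    env.movel(L(-.047,.014,.074),.08,frame=ql)
    env.movel(L(-.047,.014,.066),.05,guard=10);print(st())
    env.release()
    env.movel(L(-.047,.014,.14),.15)
    env.reach(L(-.12,.014,.14),ql)
    d=grab('wrist');r=blank(d);print(r,toL(r[0]) if r else None,st())
```

```text
False (9.72, array([ 0.543 , -0.0059,  0.0665]), array([ 0.2, -1. , -0.3]), 0.999, 0.0)
(10.49, array([ 0.5427, -0.0058,  0.066 ]), array([-0.2, -0.1, -0.1]), -0.0, 0.0)
```

Run:
```python
from h import *
a=grab('wrist');s=grab('scene')
x=s['frame'][130:250,130:330];x=cv2.resize(x,(800,480),interpolation=cv2.INTER_CUBIC)
cv2.imwrite('pics/s3.png',x[:,:,::-1]);print(st())
```

```text
(10.59, array([ 0.5427, -0.0058,  0.066 ]), array([0.5, 0.3, 0.8]), 0.003, 0.0)
```

View pics/s3.png

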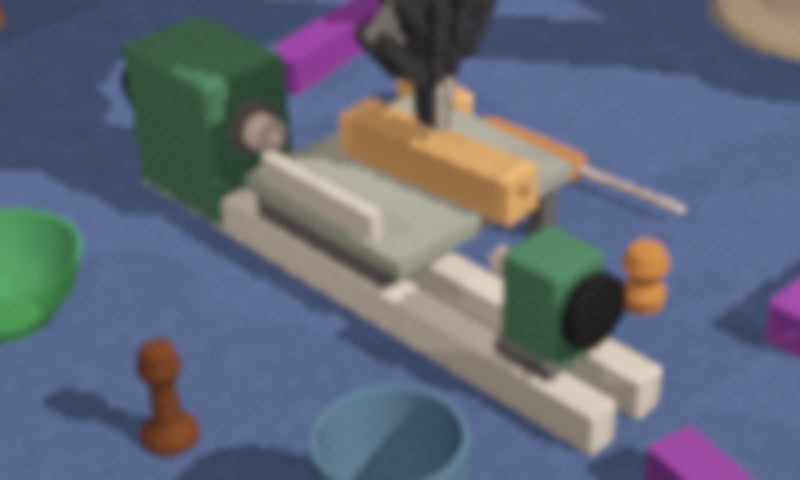

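Run:
```python
from h import *
a=grab('wrist','w4.png');r=blank(a);print(r,toL(r[0]) if r else None)
t=grab('top');r=blank(t);print('top',r,toL(r[0]) if r else None)
s=monitor.sense();p=np.array(s['position']);print(p,s['ee_rot'],'tcp px wrist',proj(a,p),'scene',proj(grab('scene'),p))
```

```text
None None
top ((0.5985085368156433, -0.03302617371082306), (0.0977402999997139, 0.014591946266591549), 80.56424713134766) [-0.00284549  0.00292217]
[ 0.54272084 -0.00580132  0.06601835] [6.80718346e-01 7.32545243e-01 8.75005268e-06 2.58286056e-05] tcp px wrist [252.34939446 216.06442353] scene [238.86395378 172.50759052]
```

View pics/w4.png

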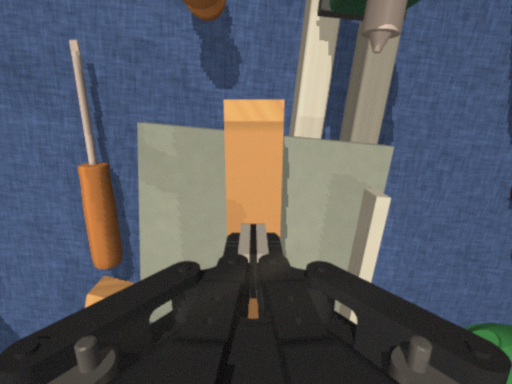

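Run:
```python
from h import *
a=grab('wrist');s=grab('scene');p=np.array(monitor.sense()['position'])
for z in (.066,.08,.09,.095,.1,.105,.11,.12):
    q=p.copy();q[2]=z;print(z,proj(a,q).round(1),proj(s,q).round(1))
P=[np.array(d['mtx'])@np.array(d['view'])[:3] for d in(a,s)]
X=cv2.triangulatePoints(P[0],P[1],np.array([[253.],[224.]]),np.array([[238.7],[161.2]]));print((X[:3]/X[3]).ravel())
```

```text
0.066 [252.3 216. ] [238.9 172.5]
0.08 [252.2 223.8] [238.8 168.2]
0.09 [252.2 230.2] [238.7 165.1]
0.095 [252.2 233.6] [238.6 163.5]
0.1 [252.2 237.3] [238.6 161.9]
0.105 [252.1 241.2] [238.6 160.3]
0.11 [252.1 245.3] [238.5 158.7]
0.12 [252.  254.5] [238.4 155.5]
[5.44744906e-01 8.32974905e-06 1.04179384e-01]
```

Two views put the shut fingertips at about z = 0.10 while the robot reports 0.066, so the tool-tip frame is off by about 35 mm along z. I'll measure the offset exactly by touching down gently on the blank's top.

Run:
```python
from h import *
p=np.array(monitor.sense()['position'])
print(env.movel(p-[0,0,.025],.03,guard=4),st())
z=monitor.sense()['position'][2];print('offset',.092-z)
env.movel([p[0],p[1],.08],.1)
```

```text
True (11.31, array([ 0.5429, -0.0058,  0.0565]), array([-1.7,  0.5,  6.9]), 0.002, 3.4)
offset 0.03554678044145496
```

The offset is 35.5 mm (true tip z = reported z + 0.0355). I'll redo the grasp with that correction.

```bash
cat >> h.py <<'E'
OF=np.array([0,0,.0355])
def line(p,v=.1,**k): return env.movel(np.array(p)-OF,v,**k)
E
python3 - <<'E'
from h import *
qb=quat(np.radians(4.2));ql=quat(TH)
line((.5427,-.0058,.13),.15)
env.release()
print(line((.5427,-.0058,.068),.08,guard=15),st())
env.close_gripper(40);print(st())
if monitor.sense()['finger_gap']>.2:
    line((.5427,-.0058,.078),.08);print(st())
    line(L(-.047,.014,.078),.06,frame=ql)
    line(L(-.047,.014,.068),.05,guard=10);print(st())
    env.release();print(st())
    line(L(-.047,.014,.15),.15)
    line(L(-.105,.014,.15),.15)
    env.close_gripper()
    d=grab('wrist','w5.png');r=blank(d);print(r,toL(r[0]) if r else None,st())
    r=blank(grab('top'));print(r,toL(r[0]) if r else None)
E
```

```text
False (13.66, array([ 0.5431, -0.0059,  0.033 ]), array([ 0.5, -1.6, -0.3]), 1.004, 0.0)
(14.2, array([ 0.543 , -0.0059,  0.0328]), array([ 0.3, -0. ,  3. ]), 0.367, 41.7)
(14.47, array([ 0.5429, -0.0059,  0.0428]), array([ 0.4, -0.2, -1.8]), 0.36, 41.2)
(15.22, array([ 0.5547, -0.0209,  0.0325]), array([-0.8,  0.1,  4.2]), 0.364, 42.4)
(15.79, array([ 0.5546, -0.0211,  0.0324]), array([-0.1, -0.4,  0.9]), 0.996, 0.0)
((0.5554635524749756, -0.009713500738143921), (0.12913580238819122, 0.03209167718887329), 89.30269622802734) [-0.04631045  0.02544214] (17.84, array([ 0.4966, -0.0201,  0.1145]), array([ 0. , -0.1, -0.8]), 0.006, 0.0)
((0.5387322306632996, -0.06344997882843018), (0.11030146479606628, 0.024419303983449936), 66.03206634521484) [-0.06205424 -0.02859192]
```

View pics/w5.png

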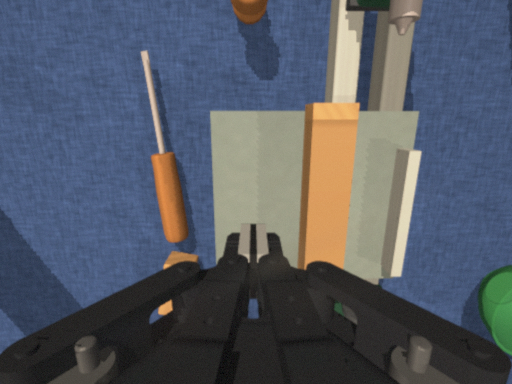

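The view shows the blank at (328,185) lying parallel to the fence at (402,215), with its middle about 46 mm short. I'll push it to the fence with the shut fingers.

Run:
```python
from h import *
ql=quat(TH)
print(line(L(-.105,.013,.074),.12,guard=12),st())
print(line(L(-.015,.013,.074),.06,guard=8),toL(monitor.sense()['position']),st())
line(L(-.06,.013,.074),.12)
line(L(-.06,.013,.16),.15)
env.reach(L(-.0,.10,.25)-OF,ql)
d=grab('wrist','w6.png');r=blank(d);print(r,toL(r[0]) if r else None,st())
```

```text
False (18.68, array([ 0.497 , -0.0212,  0.0391]), array([ 0.8, -0.2, -0.1]), -0.005, 0.0)
True [-0.02988816  0.01318456] (19.82, array([ 0.5717, -0.0223,  0.0378]), array([-3.5,  0.4,  2.9]), 0.001, 1.8)
None None (21.62, array([0.6021, 0.063 , 0.2123]), array([ 0.2, -0.2, -0.8]), -0.001, 0.0)
```

View pics/w6.png

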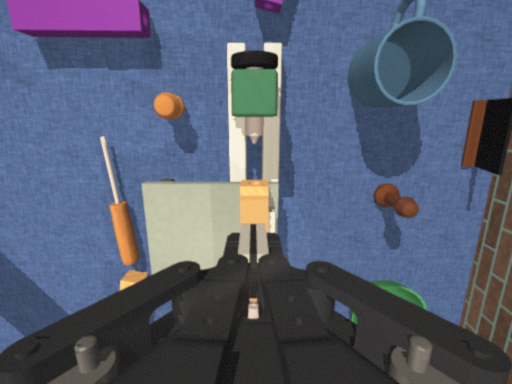

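The blank at (255,205) lies in line with the tail centre at (254,130). Now I'll push the tailstock home at its handwheel.

Run:
```python
from h import *
ql=quat(TH)
env.reach(L(0,.268,.16)-OF,ql)
print(line(L(0,.268,.072),.12,guard=12),st())
print(line(L(0,.190,.072),.06,guard=25),toL(monitor.sense()['position']),st())
print(line(L(0,.150,.072),.03,guard=25),toL(monitor.sense()['position']),st())
```

```text
False (23.28, array([0.6069, 0.2319, 0.0375]), array([-0.2, -0.5,  0.3]), 0.003, 0.0)
False [9.08407096e-05 1.89736009e-01] (24.73, array([0.6049, 0.1537, 0.0364]), array([0.2, 0.5, 0.4]), 0.002, 0.0)
True [3.63197173e-05 1.68159987e-01] (25.57, array([0.6044, 0.1321, 0.0363]), array([1.3, 2.8, 1.9]), -0.0, 1.5)
```

Run:
```python
from h import *
ql=quat(TH)
print(line(L(0,.150,.072),.03,guard=40),toL(monitor.sense()['position']),st())
line(L(0,.20,.072),.12)
line(L(0,.20,.20),.2)
env.reach(L(-.13,.0,.40)-OF,ql)
d=grab('wrist');s=grab('scene');print(st())
a=cv2.resize(d['frame'][40:300,180:440],(500,500),interpolation=cv2.INTER_CUBIC)
b=cv2.resize(s['frame'][120:240,150:270],(500,500),interpolation=cv2.INTER_CUBIC)[:, :290]
cv2.imwrite('pics/fin.png',np.hstack([a,b])[:,:,::-1])
r=blank(d);print(r,toL(r[0]) if r else None)
```

```text
True [7.61247282e-05 1.68830111e-01] (25.92, array([0.6045, 0.1328, 0.0364]), array([0.8, 4.3, 2.2]), -0.001, 2.4)
(28.4, array([ 0.4716, -0.0331,  0.3634]), array([-0.6,  0.5,  0.6]), -0.006, 0.0)
((0.6012486815452576, -0.03665737807750702), (0.15145371854305267, 0.033105555921792984), 89.08677673339844) [-3.92634294e-05 -6.58208101e-04]
```

View pics/fin.png

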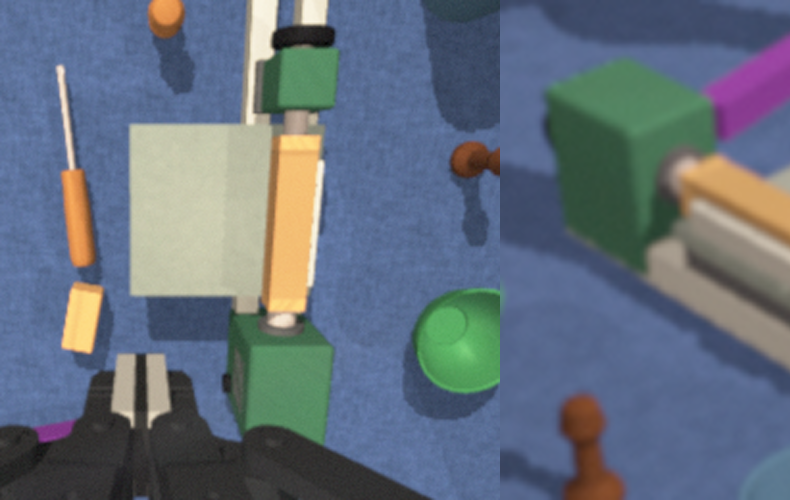

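The picture shows the blank at (292,222) against the fence, with both centres seated at (283,318) and (297,122). It measures (0.0, -0.7) mm from line_mid, with no visible gap. Handing in.

Run:
```python
from h import *
print(job.hand_in(),st())
```

```text
the job is handed in; nothing more can be done
the job is handed in; nothing more can be done
```

I loaded the blank against the fence and pushed the tailstock until it stopped at its home position; the last picture shows no gap at either centre. I handed the job in at about 28 s; no verdict was reported.

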